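# Stow the sanding block in the tray under the bench riser

### The arm

A 7-joint arm with a two-finger parallel gripper is mounted at the origin on a cart in front of the work surface, level with it; the furniture and walls round the work are solid. World frame = base frame: x ahead of the robot, y to its left, z up, the work surface at z = 0. Lengths are in m, angles in rad, forces in N, time in s.
With the tool pointing down it reaches from about 0.4 to 0.85 m from the base axis. Payload 4.5 kg.
Tool frame: the origin (TCP) lies on the centre line of the jaws, within the pads' length; the fingertips stand r.tip_reach ahead of it and the grasp point (between the pads) lies 3 mm ahead of it (r.tip_reach is the distance from the TCP to the fingertips, in m); z points along the fingers, y is the line along which they close (so a half turn about z gives the same grasp; the last joint's range is limited). The gripper opens to 88 mm and grips with 3 to 60 N. Pads are 18 mm wide; open, the fingers measure 123 mm over their backs; the gripper's body (75 mm by 187 mm) begins 45 mm behind the grasp point.
Start: joints at [1.323, 0.689, -0.195, 1.565, 0.157, 0.902, -0.215], TCP at [0.174, -0.6, 0.261] pointing down, gripper open.
Joint ranges: [-3.01, 3.01], [-0.46, 2.08], [-1.47, 1.51], [0.13, 2.56], [-1, 4.14], [0.04, 2.09], [-2.66, 2.66]. Speed limits (rad/s): [2.57, 2.57, 3.14, 3.14, 3.14, 3.14, 3.14].

### API

Orientations are given as a unit quaternion [x, y, z, w].
In Python, from plant import readout, eyes, ticket, r gives the robot as it stands. The module is installed in compiled form; this text tells all that it offers.
- The arm moves only by the tool carry_out, never from a script. Its argument "motion" is a list that holds one entry, the list of rows, each a list of 7 numbers: the shift along the tool's x, y, z in mm, then the turn, a rotation vector about the tool's x, y, z in rad, then the opening in per cent of the stroke, from 0 (shut) to 100 (fully open). In form: [[[dx, dy, dz, ax, ay, az, claw], ...]]. A call has 1 to 8 rows; each row shifts and turns the commanded pose from where the row before left it, along the tool's axes as they then stand; what a row does not reach is not made up. A row lasts 1/10 s, in which the tool goes at most 50 mm and 8.59 degrees, less where a joint would pass 70% of its speed; a pose out of reach is approached as far as the arm can. A call is refused whole if a number of a shift passes 50 or a number of a turn 0.15, either way. A call with a gripper value outside its range is refused whole. The fingers move at their own pace and stop on an object; "squeeze" is the grip in N (left out, the last holds). Time passes only in rows, so rows that do not move let the fingers close. It gives the time, the measured TCP pose, the force and the opening at its end, in the units of the state.
- readout.get_state(): the state, without advancing time (a new reading comes with each control period).
- eyes.snapshot(name): name is "side" or "top" or "wrist"; returns a dict with "pixels" (384x512x3 uint8, red, green, blue), "K" (3x3 intrinsics, pixels), "origin" and "attitude" of the camera in the world. Camera axes: x right, y down, z forward; pixel columns grow to the right and rows downward; lengths in m; the calibration is good to about 2 mm. The wrist camera is an equidistant fisheye: a pixel r from the principal point sees the ray r / f radians off the axis. A picture is of the moment at which its call begins. There is no depth.
- ticket.finish_job(): hands the job in, once; it reports no verdict.
The state is a dict: "clock": time; "q": joint angles; "qd": joint speeds; "joint_torque": joint torques, N m; "tool_pos": TCP position; "eef_rot": TCP orientation; "contact_force": force on the tool from outside, world axes, zero at the start; "moment": the same for the moment, N m; "opening": opening from 0.0 (shut) to 1.0 (fully open).
Only numpy, scipy, OpenCV 4.12 (cv2) and the standard library are available. Lean on these libraries where they do the work, as an engineer would, in place of code of your own. Each camera call takes 0.05 s, during which the arm holds its last target. There are 200 camera calls.

### The job

Put the wooden sanding block flat into the shallow steel tray, then push the tray along the table, without lifting it, into the slot under the plywood bench riser until it is fully home against the back. Then swing the small gate all the way across in front of the tray to keep the tray in. Leave the masking tape roll, the tape measure and the blue tin where they are.

Things in the scene. Friction and masses are not known exactly. Their poses are not given: they have to be found in the camera images.
- riser: Plywood bench riser fixed to the table, 146 long, 164 wide, top at 58 mm. Slot under its top board: 136 wide, 130 deep to the back wall, 46 high, its floor is the table. Origin: on the table, middle of the slot's mouth (front edge of the board); +x points into the slot, z up. Two guide cheeks, 6 thick, 22 high, flare from 136 apart at the mouth to 180 apart at x = -50 mm.
- tray: Open steel tray, loose, 150 long (x), 130 wide (y), 40 high, walls and floor 4 thick, 0.35 kg; starts in front of the slot, a little skewed and to one side. Origin: centre of its underside. The +x end goes in first; push on the flat -x end (paper label). Fully home, the +x end touches the back wall, the -x end still stands 20 mm out of the mouth, the origin 55 mm inside it.
- block: The wooden sanding block as a body, 55 (x) x 97 (y) x 27 (z) mm, 0.07 kg, lying flat and loose on the table at the start. Origin: centre of its underside.
- block_centre (a point): Centre (half-way up, 13.5 mm above its underside) of the wooden sanding block. Its x axis lies across its 55 mm width (grasp across it), its y axis along its 97 mm length.
- gate (a joint): Gate angle in rad about an upright pivot: 0 is open (bar points away from the mouth, splayed 15 degrees outward); grows clockwise seen from above; at 1.83, a fixed stop, the bar lies straight across in front of the tray. Starts between 0 and 0.3. Light friction (0.5 N at the post) keeps it where it is left. A tray more than 7 mm short of home blocks it.
- gate_post (a point): On the gate's upright round black post, 14 mm in diameter, 40 to 70 mm above the table (this point: 58 mm), 104 mm from the pivot. It stands on the dark steel bar (10 thick, 26 to 40 mm above the table, ending 11 mm beyond the post). Push or hold the post to swing the gate; across, the post is 32 mm in front of the middle of the mouth.
- gate_pivot (a point): The gate's upright pivot axis, at the height of the bar: 32 mm in front of the mouth and 104 mm to the right of its middle (riser x = -32, y = -104 mm). The pivot stands on an aluminium block 24 mm square and 24 mm high.
- tape_roll: Roll of masking tape, 96 mm across, 24 high, lying loose on the riser's top, its centre about 94 mm behind the mouth. Leave it alone.
- tape_measure: Yellow tape measure, 33x86x65 mm, standing loose to the right. Leave it alone.
- pin_tin: Blue tin, 57x81x29 mm, loose on the left near the table's front edge. Leave it alone.

How it is judged:
By the outcome, as a careful person would: the job done as asked, in the order asked, and still so for the second after the job is handed in, with the robot touching nothing.
It also fails if it takes over 64 s, if anything falls off the work surface, if the arm or the gripper's body presses on something with over 40 N, if the wrist force passes 120 N, or if a joint passes its speed limit or range.

## Working session

There is one attempt and no reset: what is moved stays moved. The work goes in short steps, Python scripts to look and compute and a tool call to move; the robot and the scene stay as the last step left them, time stands still between calls to the robot, and variables do not carry over. Pictures are saved under pics/ and viewed, on a budget of 10 in all, crops included, one or two more only if the job needs it, and the job is handed in when it is done.

Besides the shell and the picture viewer there is one more tool, called after "Request:" in YAML: its name, and indented under it one key for each argument. carry_out: Moves the arm, as the interface text tells. Its arguments: {"type":"object","properties":{"motion":{"type":"array","items":{"type":"array","items":{"type":"array","items":{"type":"number"}}}},"squeeze":{"type":"number"}},"required":["motion"]}

```bash
mkdir -p pics; python3 - <<'E'
from plant import readout, eyes, ticket, r
import cv2,numpy as np
s=readout.get_state(); print(s['clock'],s['tool_pos'],s['eef_rot'],s['opening'],r.tip_reach)
for n in ('side','top'):
    d=eyes.snapshot(n); print(n,d['K'],d['origin'],d['attitude'])
    cv2.imwrite(f'pics/{n}0.png',cv2.cvtColor(d['pixels'],cv2.COLOR_RGB2BGR)); np.savez(f'{n}0.npz',**d)
E
```

```text
0.0 [ 0.17358303 -0.59977968  0.25991942] [ 9.90084178e-01  1.40472331e-01 -1.98167997e-04 -8.97360406e-04] 0.9972204636508839 0.022
side [[489.21675848   0.         247.71867181]
 [  0.         489.21675848 199.85815335]
 [  0.           0.           1.        ]] [0.28413918 0.9459232  0.92692016] [-0.11372899  0.89952889 -0.41913622  0.04731081]
top [[450.0521935    0.         260.6972691 ]
 [  0.         450.0521935  195.64047069]
 [  0.           0.           1.        ]] [ 0.38115653 -0.06524537  1.32742094] [-0.69721288  0.71348057 -0.03782267  0.0583876 ]
```

View pics/top0.png

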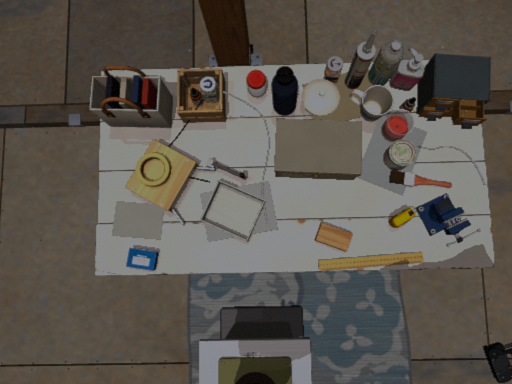

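View pics/side0.png

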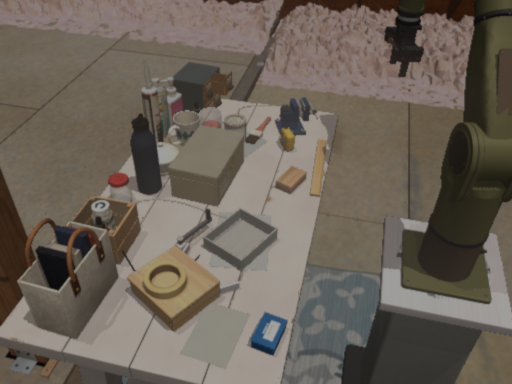

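The top view shows the riser near (162,175), the tray near (233,210), the block near (333,236) and the gate near (228,168). I'll enlarge it for the corners.

```bash
cat > h.py <<'E'
import numpy as np,cv2
from scipy.spatial.transform import Rotation as R
def ray(d,u,v):
    K=d['K'];c=np.array([(u-K[0,2])/K[0,0],(v-K[1,2])/K[1,1],1.])
    return R.from_quat(d['attitude']).apply(c)
def onz(d,u,v,z):
    w=ray(d,u,v);o=np.asarray(d['origin']);return o+w*(z-o[2])/w[2]
def proj(d,p):
    c=R.from_quat(d['attitude']).inv().apply(np.asarray(p)-d['origin']);K=d['K']
    return K[0,0]*c[0]/c[2]+K[0,2],K[1,1]*c[1]/c[2]+K[1,2]
E
python3 - <<'E'
import cv2
a=cv2.imread('pics/top0.png')[130:260,115:275]
cv2.imwrite('pics/top0c.png',cv2.resize(a,None,fx=4.5,fy=4.5,interpolation=cv2.INTER_CUBIC))
E
```

```text
(no output)
```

View pics/top0c.png

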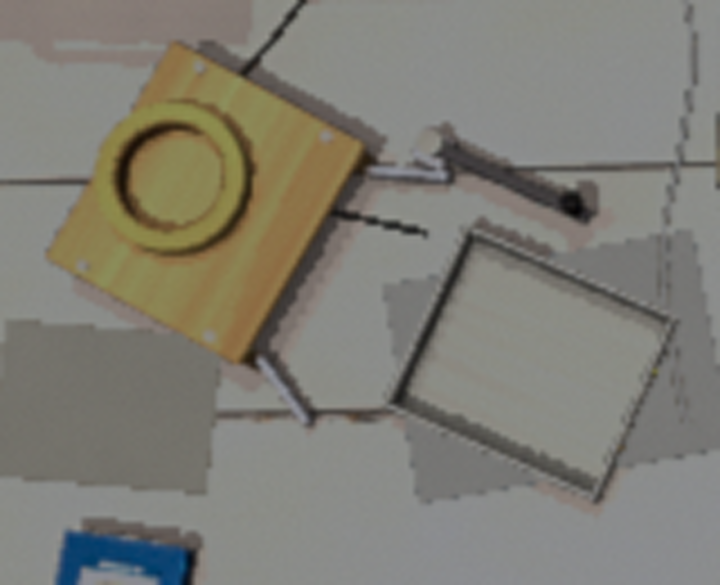

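```bash
cat > m.py <<'E'
from h import *
d=dict(np.load('top0.npz'))
f=lambda p,z:onz(d,115+(p[0]+.5)/4.5-.5,130+(p[1]+.5)/4.5-.5,z)[:2]
RC=np.array([f(p,.058) for p in [(177,42),(367,150),(240,362),(48,255)]])
m=(RC[1]+RC[2])/2; b=(RC[0]+RC[3])/2
ax=(m-b); L=np.linalg.norm(ax); ax=-ax/L
e=(RC[2]-RC[1]);e/=np.linalg.norm(e)
print('riser corners',RC.round(4),'len',L,np.linalg.norm(RC[2]-RC[1]))
print('mouth',m,'yaw x',np.degrees(np.arctan2(ax[1],ax[0])),'yaw from mouth edge', np.degrees(np.arctan2(e[1],e[0])))
T=np.array([f(p,.04) for p in [(473,232),(675,322),(598,500),(395,403)]])
print('tray',T.round(4),T.mean(0)); t=(T[0]+T[3]-T[1]-T[2]);print('yaw',np.degrees(np.arctan2(t[1],t[0])), np.linalg.norm(t)/2,np.linalg.norm(T[0]-T[3]))
print('post',f((572,203),.07),'pivot',f((437,140),.04))
px=d['pixels'];hsv=cv2.cvtColor(px,cv2.COLOR_RGB2HSV)
mk=cv2.inRange(hsv,(5,90,60),(25,255,255));mk[:, :300]=0;mk[:,370:]=0;mk[:215]=0;mk[254:]=0
c=max(cv2.findContours(mk,0,2)[0],key=cv2.contourArea);q=cv2.minAreaRect(c);print(q)
B=np.array([onz(d,*p,.027)[:2] for p in cv2.boxPoints(q)]);print('block',B.round(4),B.mean(0))
for i in range(2):
    w=B[i+1]-B[i];print(np.linalg.norm(w),np.degrees(np.arctan2(w[1],w[0])))
E
python3 m.py
```

```text
riser corners [[0.7305 0.2782]
 [0.6556 0.1544]
 [0.5207 0.2356]
 [0.5926 0.3599]] len 0.14411421313366443 0.15739255995317802
mouth [0.58815075 0.19499347] yaw x 59.38702563287083 yaw from mouth edge 148.97848985232275
tray [[ 0.6035  0.0888]
 [ 0.5417 -0.0405]
 [ 0.4292  0.0108]
 [ 0.4939  0.1398]] [0.5170834  0.04971581]
yaw 63.902271196440694 0.143804329296053 0.12091644935367228
post [0.61527935 0.02229846] pivot [0.6648645  0.11176238]
((333.50225830078125, 236.3936767578125), (33.23003387451172, 19.37297248840332), 19.653823852539062)
block [[ 0.4277 -0.1812]
 [ 0.4797 -0.2018]
 [ 0.4455 -0.2899]
 [ 0.394  -0.269 ]] [ 0.43673605 -0.23546804]
0.05589843289536662 -21.698213056080917
0.09451334451126024 -111.1874683999251
```

```bash
cat > go.py <<'E'
# usage: go.py x y z ydir_deg step_mm [claw]   -> rows in tool axes (path straight, turn shared out)
import sys
from h import *
from plant import readout
def plan(p,yd,step=40,claw=100):
    s=readout.get_state(); p0=np.array(s['tool_pos']); R0=R.from_quat(s['eef_rot'])
    a=np.radians(yd); y=np.array([np.cos(a),np.sin(a),0]); z=np.array([0,0,-1.]); x=np.cross(y,z)
    R1=R.from_matrix(np.c_[x,y,z]); w=(R0.inv()*R1).as_rotvec(); D=np.array(p)-p0
    print('clock %.2f'%s['clock'],'pos',p0.round(4),'ydir %.1f'%np.degrees(np.arctan2(*R0.apply([0,1,0])[1::-1])),'tilt %.2f'%np.degrees(np.arccos(-R0.apply([0,0,1])[2])),'F',np.round(s['contact_force'],1),'open %.2f'%s['opening'])
    n=int(np.ceil(max(np.linalg.norm(D)*1e3/step,np.linalg.norm(w)/.148,1)))
    for i in range(n):
        t=(R0*R.from_rotvec(w*i/n)).inv().apply(D/n)*1e3
        print(list(t.round(1)),list((w/n).round(3)),claw)
if __name__=='__main__':
    v=[float(k) for k in sys.argv[1:]]; plan(v[:3],*v[3:])
E
python3 go.py .437 -.235 .13 -21.4 42
```

```text
clock 0.10 pos [ 0.1736 -0.5999  0.26  ] ydir -73.8 tilt 0.09 F [-0.1  0.1  0.9] open 1.00
[np.float64(29.5), np.float64(-23.1), np.float64(10.9)] [np.float64(-0.0), np.float64(-0.0), np.float64(-0.076)] 100
[np.float64(31.2), np.float64(-20.8), np.float64(10.9)] [np.float64(-0.0), np.float64(-0.0), np.float64(-0.076)] 100
[np.float64(32.7), np.float64(-18.3), np.float64(10.9)] [np.float64(-0.0), np.float64(-0.0), np.float64(-0.076)] 100
[np.float64(34.0), np.float64(-15.8), np.float64(10.9)] [np.float64(-0.0), np.float64(-0.0), np.float64(-0.076)] 100
[np.float64(35.1), np.float64(-13.1), np.float64(10.9)] [np.float64(-0.0), np.float64(-0.0), np.float64(-0.076)] 100
[np.float64(36.0), np.float64(-10.4), np.float64(10.8)] [np.float64(-0.0), np.float64(-0.0), np.float64(-0.076)] 100
[np.float64(36.7), np.float64(-7.7), np.float64(10.8)] [np.float64(-0.0), np.float64(-0.0), np.float64(-0.076)] 100
[np.float64(37.2), np.float64(-4.8), np.float64(10.8)] [np.float64(-0.0), np.float64(-0.0), np.float64(-0.076)] 100
[np.float64(37.4), np.float64(-2.0), np.float64(10.8)] [np.float64(-0.0), np.float64(-0.0), np.float64(-0.076)] 100
[np.float64(37.5), np.float64(0.9), np.float64(10.8)] [np.float64(-0.0), np.float64(-0.0), np.float64(-0.076)] 100
[np.float64(37.3), np.float64(3.7), np.float64(10.8)] [np.float64(-0.0), np.float64(-0.0), np.float64(-0.076)] 100
[np.float64(36.9), np.float64(6.5), np.float64(10.8)] [np.float64(-0.0), np.float64(-0.0), np.float64(-0.076)] 100
```

Request:
carry_out:
  motion:
    - [[30,-23,9,0,0,-0.076,100],[31,-21,9,0,0,-0.076,100],[33,-18,9,0,0,-0.076,100],[34,-16,10,0,0,-0.076,100],[35,-13,10,0,0,-0.076,100],[36,-10,10,0,0,-0.076,100],[37,-8,10,0,0,-0.076,100],[37,-5,10,0,0,-0.076,100]]

```text
clock: 0.9
tool_pos: [0.3508, -0.356, 0.1832]
eef_rot: [0.902, 0.432, 0.0, -0.0]
contact_force: [0.4, -0.3, -0.0]
opening: 0.999
```

Request:
carry_out:
  motion:
    - [[37,-2,11,0,0,-0.076,100],[37,1,11,0,0,-0.076,100],[37,4,11,0,0,-0.076,100],[37,6,11,0,0,-0.076,100],[0,0,0,0,0,0,100]]

```text
clock: 1.4
tool_pos: [0.4411, -0.2308, 0.1387]
eef_rot: [0.824, 0.567, 0.002, -0.001]
contact_force: [-0.0, -0.8, 0.2]
opening: 1.004
```

```bash
cat > wr.py <<'E'
import sys
from h import *
from plant import eyes
def fray(d,u,v):
    K=d['K'];x=(u-K[0,2])/K[0,0];y=(v-K[1,2])/K[1,1];t=np.hypot(x,y)
    c=np.array([x*np.sin(t)/max(t,1e-9),y*np.sin(t)/max(t,1e-9),np.cos(t)])
    return R.from_quat(d['attitude']).apply(c)
def fz(d,u,v,z):
    w=fray(d,u,v);o=np.asarray(d['origin']);return (o+w*(z-o[2])/w[2])[:2]
if __name__=='__main__':
    n,name=sys.argv[1:3]; d=eyes.snapshot(n); np.savez(name+'.npz',**d)
    im=cv2.cvtColor(d['pixels'],cv2.COLOR_RGB2BGR)
    if len(sys.argv)>3:
        a,b,c,e,s=map(float,sys.argv[3:8]); im=cv2.resize(im[int(b):int(e),int(a):int(c)],None,fx=s,fy=s,interpolation=cv2.INTER_CUBIC)
    cv2.imwrite(f'pics/{name}.png',im)
    print(d['origin'],d['attitude'],d['K'][0,0])
E
python3 wr.py wrist w1; python3 go.py .437 -.235 .13 -21.4
```

```text
[ 0.46779927 -0.16296396  0.26326041] [ 0.97352805 -0.17992837 -0.02552586  0.13862665] 297.3186396354542
clock 1.45 pos [ 0.439  -0.2338  0.139 ] ydir -21.3 tilt 0.12 F [ 0.  -0.3 -0.7] open 1.00
[np.float64(-1.8), np.float64(-1.4), np.float64(9.0)] [np.float64(-0.001), np.float64(-0.002), np.float64(0.002)] 100
```

View pics/w1.png

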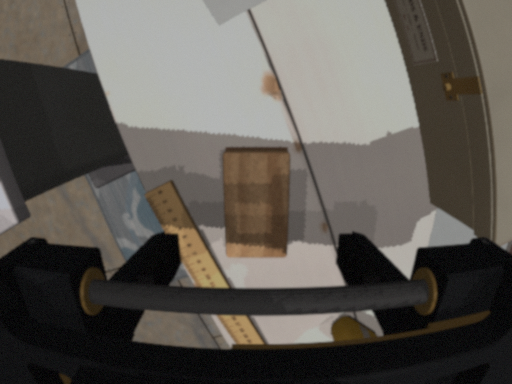

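The block's top face spans (225,150)–(289,255), square with the jaws. I'll cast it onto z = 27 mm.

```bash
python3 - <<'E'
from wr import *
d=dict(np.load('w1.npz'))
P=np.array([fz(d,*p,.027) for p in [(225,150),(290,152),(287,256),(226,256)]])
print(P.round(4),P.mean(0)); w=P[1]-P[0]+P[2]-P[3];print(np.degrees(np.arctan2(w[1],w[0])),np.linalg.norm(w)/2,np.linalg.norm(P[0]-P[3]))
from go import plan
plan([*P.mean(0),.027],-21.4,30)
E
```

```text
[[ 0.4325 -0.1812]
 [ 0.4805 -0.2013]
 [ 0.4477 -0.2878]
 [ 0.3967 -0.2683]] [ 0.43935139 -0.23465413]
-21.798067413864278 0.05332086094943307 0.09420814100160341
clock 1.45 pos [ 0.439  -0.2338  0.139 ] ydir -21.3 tilt 0.12 F [ 0.  -0.3 -0.7] open 1.00
[np.float64(-0.2), np.float64(0.2), np.float64(28.0)] [np.float64(-0.0), np.float64(-0.0), np.float64(0.001)] 100
[np.float64(-0.2), np.float64(0.2), np.float64(28.0)] [np.float64(-0.0), np.float64(-0.0), np.float64(0.001)] 100
[np.float64(-0.2), np.float64(0.2), np.float64(28.0)] [np.float64(-0.0), np.float64(-0.0), np.float64(0.001)] 100
[np.float64(-0.2), np.float64(0.2), np.float64(28.0)] [np.float64(-0.0), np.float64(-0.0), np.float64(0.001)] 100
```

Request:
carry_out:
  motion:
    - [[-1,0,30,0,0,0,100],[0,0,30,0,0,0,100],[0,0,25,0,0,0,100],[0,0,17,0,0,0,100],[0,0,10,0,0,0,100],[0,0,0,0,0,0,100]]
  squeeze: 15

```text
clock: 2.05
tool_pos: [0.4361, -0.2384, 0.0269]
eef_rot: [0.827, 0.562, -0.001, -0.001]
contact_force: [0.3, 0.5, -0.9]
opening: 0.997
```

Request:
carry_out:
  motion:
    - [[0,0,0,0,0,0,30],[0,0,0,0,0,0,30],[0,0,0,0,0,0,30],[0,0,0,0,0,0,30],[0,0,0,0,0,0,30]]

```text
clock: 2.55
tool_pos: [0.4373, -0.238, 0.0282]
eef_rot: [0.827, 0.562, 0.0, 0.0]
contact_force: [-0.2, 0.1, 5.2]
opening: 0.627
```

Request:
carry_out:
  motion:
    - [[0,0,-20,0,0,0,30],[0,0,-35,0,0,0,30],[0,0,-35,0,0,0,30]]

```text
clock: 2.85
tool_pos: [0.4365, -0.2375, 0.1184]
eef_rot: [0.827, 0.562, -0.001, -0.001]
contact_force: [1.0, 0.5, -0.5]
opening: 0.624
```

```bash
python3 go.py .506 .050 .115 -26.1 42 30 | sed 's/np.float64//g'
```

```text
clock 2.85 pos [ 0.4365 -0.2375  0.1184] ydir -21.6 tilt 0.10 F [ 1.   0.5 -0.5] open 0.62
[(36.6), (-5.1), (0.4)] [(-0.0), (0.0), (0.01)] 30.0
[(36.6), (-5.5), (0.4)] [(-0.0), (0.0), (0.01)] 30.0
[(36.5), (-5.9), (0.4)] [(-0.0), (0.0), (0.01)] 30.0
[(36.4), (-6.2), (0.4)] [(-0.0), (0.0), (0.01)] 30.0
[(36.4), (-6.6), (0.4)] [(-0.0), (0.0), (0.01)] 30.0
[(36.3), (-6.9), (0.4)] [(-0.0), (0.0), (0.01)] 30.0
[(36.2), (-7.3), (0.4)] [(-0.0), (0.0), (0.01)] 30.0
[(36.2), (-7.7), (0.4)] [(-0.0), (0.0), (0.01)] 30.0
```

Request:
carry_out:
  motion:
    - [[36.5,-5,0,0,0,0.01,30],[36.5,-5.5,0,0,0,0.01,30],[36.5,-6,0,0,0,0.01,30],[36.5,-6,0,0,0,0.01,30],[36.5,-6.5,0,0,0,0.01,30],[36.5,-7,0,0,0,0.01,30],[36,-7.5,0,0,0,0.01,30],[36,-7.5,0,0,0,0.01,30]]

```text
clock: 3.65
tool_pos: [0.5069, 0.0509, 0.1177]
eef_rot: [0.849, 0.528, -0.0, 0.0]
contact_force: [0.4, -0.4, -0.1]
opening: 0.627
```

Request:
carry_out:
  motion:
    - [[0,0,5,0,0,0,30],[0,0,0,0,0,0,30]]

```text
clock: 3.85
tool_pos: [0.5064, 0.0501, 0.1123]
eef_rot: [0.848, 0.53, -0.001, -0.0]
contact_force: [-0.5, -0.7, -0.6]
opening: 0.628
```

```bash
python3 go.py .506 .050 .033 -26.1 42 30 | sed 's/np.float64//g'; python3 wr.py top t2 115 130 275 260 4.5
```

```text
clock 3.85 pos [0.5064 0.0501 0.1123] ydir -26.0 tilt 0.07 F [-0.5 -0.7 -0.6] open 0.63
[(-0.1), (-0.1), (39.6)] [(-0.0), (0.0), (0.0)] 30.0
[(-0.1), (-0.1), (39.6)] [(-0.0), (0.0), (0.0)] 30.0
[ 0.38115653 -0.06524537  1.32742094] [-0.69721288  0.71348057 -0.03782267  0.0583876 ] 450.0521935019644
```

View pics/t2.png

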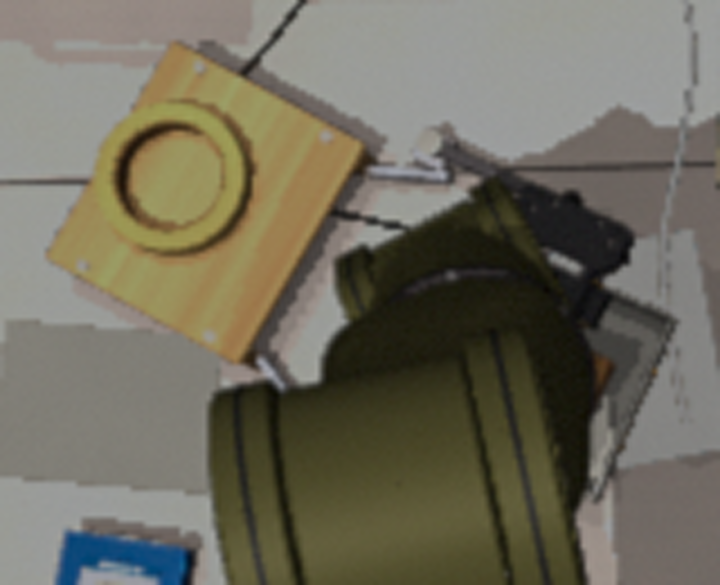

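Request:
carry_out:
  motion:
    - [[0,0,25,0,0,0,30],[0,0,25,0,0,0,30],[0,0,15,0,0,0,30],[0,0,9,0,0,0,30],[0,0,4,0,0,0,30],[0,0,0,0,0,0,30]]

```text
clock: 4.5
tool_pos: [0.5068, 0.0485, 0.0347]
eef_rot: [0.849, 0.528, -0.0, 0.0]
contact_force: [-0.0, -0.0, -1.2]
opening: 0.626
```

Release gently, opening only to 75% (101 mm over the backs, against 122 mm inside the tray).

Request:
carry_out:
  motion:
    - [[0,0,2,0,0,0,30],[0,0,0,0,0,0,72],[0,0,0,0,0,0,72],[0,0,0,0,0,0,72],[0,0,-10,0,0,0,72],[0,0,-30,0,0,0,72],[0,0,-40,0,0,0,72],[0,0,0,0,0,0,72]]

```text
clock: 5.3
tool_pos: [0.5094, 0.0496, 0.1172]
eef_rot: [0.849, 0.528, 0.004, 0.002]
contact_force: [0.5, 0.2, -0.1]
opening: 0.719
```

```bash
python3 - <<'E'
from go import *
# pusher start: 35 mm behind tray -x end: tray c, yaw 63.9
c=np.array([.517,.0497]);a=np.radians(63.9);x=np.array([np.cos(a),np.sin(a)]);p=c-x*.135
print(p)
plan([*p,.12],-26.1,42,60)
E
```

```text
[ 0.45760821 -0.07153372]
clock 5.30 pos [0.5094 0.0496 0.1172] ydir -26.2 tilt 0.46 F [ 0.5  0.2 -0.1] open 0.72
[np.float64(-32.9), np.float64(1.8), np.float64(-0.9)] [np.float64(0.002), np.float64(-0.001), np.float64(-0.001)] 60
[np.float64(-32.9), np.float64(1.7), np.float64(-0.8)] [np.float64(0.002), np.float64(-0.001), np.float64(-0.001)] 60
[np.float64(-32.9), np.float64(1.7), np.float64(-0.8)] [np.float64(0.002), np.float64(-0.001), np.float64(-0.001)] 60
[np.float64(-32.9), np.float64(1.7), np.float64(-0.7)] [np.float64(0.002), np.float64(-0.001), np.float64(-0.001)] 60
```

Request:
carry_out:
  motion:
    - [[-33,2,-1,0.002,0,0,60],[-33,2,-1,0.002,0,0,60],[-33,2,-1,0.002,0,0,60],[-33,2,0,0,0,0,60],[0,0,0,0,0,0,60]]

```text
clock: 5.8
tool_pos: [0.4528, -0.0778, 0.1157]
eef_rot: [0.851, 0.525, -0.004, -0.002]
contact_force: [-0.1, -0.2, -0.5]
opening: 0.6
```

```bash
python3 wr.py wrist w3; python3 go.py .458 -.072 .04 -26.1
```

```text
[ 0.48756176 -0.01211685  0.2395182 ] [ 0.96287415 -0.22702791 -0.03757473  0.14113764] 297.3186396354542
clock 5.85 pos [ 0.4545 -0.0751  0.1157] ydir -26.4 tilt 0.40 F [ 0.1  0.8 -0.2] open 0.59
[np.float64(2.2), np.float64(1.1), np.float64(37.9)] [np.float64(-0.003), np.float64(0.001), np.float64(-0.003)] 100
[np.float64(2.2), np.float64(1.0), np.float64(37.9)] [np.float64(-0.003), np.float64(0.001), np.float64(-0.003)] 100
```

View pics/w3.png

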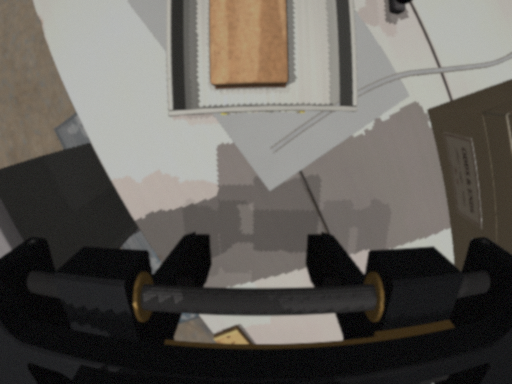

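The block lies flat in the tray, between its walls. The rim's -x corners are at (168,114) and (356,107).

```bash
python3 - <<'E'
from go import *
from wr import *
d=dict(np.load('w3.npz'))
A,B=fz(d,168,114,.04),fz(d,356,107,.04); m=(A+B)/2; w=A-B
yaw=np.degrees(np.arctan2(w[1],w[0]))-90
print(A,B,np.linalg.norm(w),'mid',m,'yaw',yaw,'post',fz(d,398,5,.07))
M=np.array([.588,.195]);a=np.radians(59.2);Q=np.array([[np.cos(a),np.sin(a)],[-np.sin(a),np.cos(a)]])
print('rim mid in riser',Q@(m-M),'post',Q@(fz(d,398,5,.07)-M))
print('centre',Q@(m-M)+.075*np.array([np.cos(np.radians(yaw-59.2)),np.sin(np.radians(yaw-59.2))]))
E
```

```text
[0.43040497 0.01520825] [ 0.54763255 -0.03770991] 0.12861818654611396 mid [ 0.48901876 -0.01125083] yaw 65.70491941258734 post [0.59447177 0.01401287]
rim mid in riser [-0.22784383 -0.02058835] post [-0.15214686 -0.09823216]
centre [-0.15332667 -0.01209171]
```

```bash
cat > rz.py <<'E'
# rz.py X Y(mm, riser) Zmm step claw : plan to riser-frame target, tool x along riser x
import sys
from go import *
M=np.array([.588,.195]);a=np.radians(59.2);Q=np.array([[np.cos(a),np.sin(a)],[-np.sin(a),np.cos(a)]])
if __name__=='__main__':
    X,Y,Z,st,cl=map(float,sys.argv[1:6])
    np.set_printoptions(legacy='1.25')
    print('TCP in riser mm',(Q@(readout.get_state()['tool_pos'][:2]-M)*1e3).round(1))
    plan([*(M+Q.T@np.array([X,Y])/1e3),Z/1e3],-30.8,st,cl)
E
python3 rz.py -258 -15 37 30 60
```

```text
TCP in riser mm [-300.3  -23.6]
clock 5.85 pos [ 0.4545 -0.0751  0.1157] ydir -26.4 tilt 0.40 F [ 0.1  0.8 -0.2] open 0.59
[14.3, -1.6, 26.2] [-0.002, 0.001, 0.025] 60.0
[14.3, -2.0, 26.2] [-0.002, 0.001, 0.025] 60.0
[14.2, -2.5, 26.2] [-0.002, 0.001, 0.025] 60.0
```

Request:
carry_out:
  motion:
    - [[11,-1.5,26,-0.002,0,0.025,60],[11,-2,26,-0.002,0,0.025,60],[11,-2.5,26,-0.002,0,0.025,60],[5,0,0,0,0,0,60],[5,0,0,0,0,0,60],[0,0,0,0,0,0,60]]

```text
clock: 6.45
tool_pos: [0.4718, -0.031, 0.0387]
eef_rot: [0.868, 0.497, 0.001, 0.0]
contact_force: [0.8, -0.4, -0.3]
opening: 0.605
```

```bash
python3 rz.py -237 -12 37 8 60
```

```text
TCP in riser mm [-253.6  -15.9]
clock 6.45 pos [ 0.4718 -0.031   0.0387] ydir -30.4 tilt 0.14 F [ 0.8 -0.4 -0.3] open 0.61
[5.5, -1.3, 0.6] [0.001, -0.001, 0.002] 60.0
[5.5, -1.3, 0.6] [0.001, -0.001, 0.002] 60.0
[5.5, -1.3, 0.6] [0.001, -0.001, 0.002] 60.0
```

Request:
carry_out:
  motion:
    - [[5,0,0,0,0,0.002,60],[5,0,0,0,0,0.002,60],[5,0,0,0,0,0.002,60],[5,-0.5,0,0,0,0,60],[6,-1,0,0,0,0,60],[6,-1,0,0,0,0,60],[6,-1,0,0,0,0,60],[6,-1,0,0,0,0,60]]

```text
clock: 7.25
tool_pos: [0.4901, 0.0089, 0.0377]
eef_rot: [0.87, 0.494, 0.001, 0.0]
contact_force: [0.2, -2.7, 0.8]
opening: 0.598
```

```bash
python3 rz.py -170 0 37 8 60; python3 wr.py top t4 115 130 275 260 4.5
```

```text
TCP in riser mm [-210.   -11.2]
clock 7.25 pos [0.4901 0.0089 0.0377] ydir -30.8 tilt 0.07 F [ 0.2 -2.7  0.8] open 0.60
[6.7, -1.9, 0.1] [0.0, -0.0, -0.0] 60.0
[6.7, -1.9, 0.1] [0.0, -0.0, -0.0] 60.0
[6.7, -1.9, 0.1] [0.0, -0.0, -0.0] 60.0
[6.7, -1.9, 0.1] [0.0, -0.0, -0.0] 60.0
[6.7, -1.9, 0.1] [0.0, -0.0, -0.0] 60.0
[6.7, -1.9, 0.1] [0.0, -0.0, -0.0] 60.0
[ 0.38115653 -0.06524537  1.32742094] [-0.69721288  0.71348057 -0.03782267  0.0583876 ] 450.0521935019644
```

View pics/t4.png

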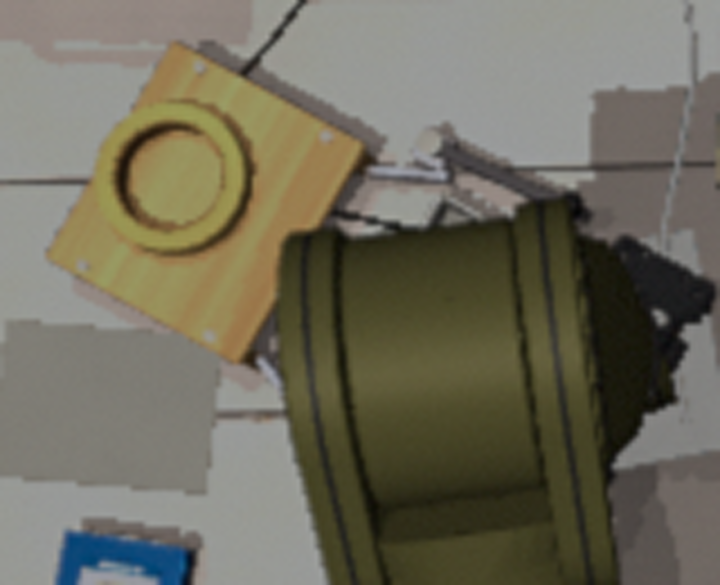

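The arm hides the tray from above; one front corner shows near (437,203). I'll check with the wrist camera.

```bash
python3 wr.py wrist w5; python3 - <<'E'
from rz import *
d=dict(np.load('t4.npz'))
print(Q@(onz(d,115+437/4.5,130+203/4.5,.04)[:2]-M))
E
```

```text
[0.52880877 0.07324805 0.16205641] [ 0.95446632 -0.26228    -0.03721947  0.13717858] 297.3186396354542
[-0.05483033 -0.07228658]
```

View pics/w5.png

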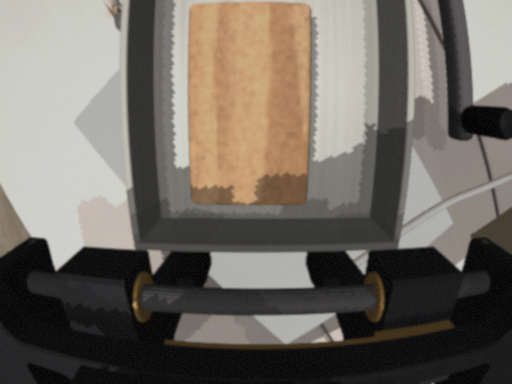

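The tray is now square with the jaws, with its rear corners at (137,248) and (397,245).

```bash
python3 - <<'E'
from rz import *
from wr import *
d=dict(np.load('w5.npz'))
for p in [(137,248),(397,245),(122,60),(409,60)]: print(p,(Q@(fz(d,*p,.04)-M)).round(4))
print('post',(Q@(fz(d,485,120,.07)-M)).round(4))
E
```

```text
(137, 248) [-0.1966  0.0469]
(397, 245) [-0.1953 -0.08  ]
(122, 60) [-0.1092  0.0472]
(409, 60) [-0.1079 -0.0779]
post [-0.1314 -0.0978]
```

Request:
carry_out:
  motion:
    - [[6,-1.5,0,0,0,0,60],[6,-2,0,0,0,0,60],[6,-2,0,0,0,0,60],[6,-2,0,0,0,0,60],[6,-2,0,0,0,0,60],[6,-2,0,0,0,0,60]]

```text
clock: 7.95
tool_pos: [0.4979, 0.0456, 0.0377]
eef_rot: [0.87, 0.494, -0.0, 0.0]
contact_force: [-0.4, -3.1, 0.1]
opening: 0.599
```

```bash
python3 rz.py -29 0 37 8 60|head -3; python3 wr.py wrist w6
```

```text
TCP in riser mm [-174.5    0.9]
clock 7.95 pos [0.4979 0.0456 0.0377] ydir -30.8 tilt 0.02 F [-0.4 -3.1  0.1] open 0.60
[7.7, 0.0, 0.0] [0.0, 0.0, -0.0] 60.0
[0.53627533 0.10855745 0.16189135] [ 0.95410517 -0.26278851 -0.03828307  0.13841938] 297.3186396354542
```

View pics/w6.png

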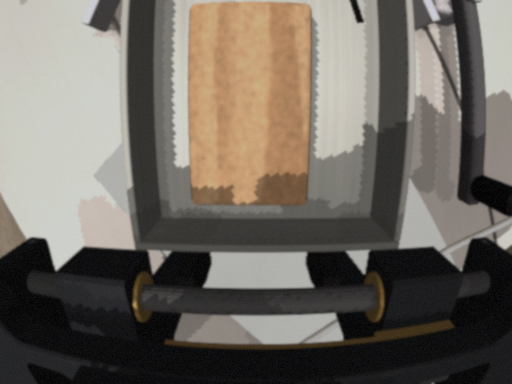

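The tray moves with the jaws; the cheek ends show at about (97,24) and (432,20). I'll check the centring relative to the cheeks.

```bash
python3 - <<'E'
from rz import *
from wr import *
d=dict(np.load('w6.npz'))
for p,z in [((97,24),.022),((432,20),.022),((122,40),.04),((411,40),.04),((505,195),.07)]: print(p,(Q@(fz(d,*p,z)-M)).round(4))
E
```

```text
(97, 24) [-0.0493  0.0833]
(432, 20) [-0.0452 -0.0912]
(122, 40) [-0.0661  0.0591]
(411, 40) [-0.0647 -0.0673]
(505, 195) [-0.1272 -0.1044]
```

Both midlines are at -4 mm in that view, so the tray is centred. Push straight in.

Request:
carry_out:
  motion:
    - [[6,0,0,0,0,0,60],[8,0,0,0,0,0,60],[10,0,0,0,0,0,60],[10,0,0,0,0,0,60],[10,0,0,0,0,0,60],[10,0,0,0,0,0,60],[10,0,0,0,0,0,60],[8,0,0,0,0,0,60]]

```text
clock: 8.8
tool_pos: [0.5337, 0.1075, 0.0375]
eef_rot: [0.869, 0.494, -0.002, -0.0]
contact_force: [-4.4, -3.0, 4.0]
opening: 0.601
```

```bash
python3 rz.py -29 0 37 8 60|head -3
```

```text
TCP in riser mm [-103.     1.8]
clock 8.80 pos [0.5337 0.1075 0.0375] ydir -30.8 tilt 0.18 F [-4.4 -3.   4. ] open 0.60
[7.4, 0.2, 0.0] [-0.0, 0.0, 0.0] 60.0
```

Request:
carry_out:
  motion:
    - [[6,0,0,0,0,0,60],[8,0,0,0,0,0,60],[8,0,0,0,0,0,60],[8,0,0,0,0,0,60],[8,0,0,0,0,0,60],[8,0,0,0,0,0,60],[8,0,0,0,0,0,60],[6,0,0,0,0,0,60]]

```text
clock: 9.6
tool_pos: [0.5635, 0.1585, 0.0375]
eef_rot: [0.869, 0.494, -0.003, -0.0]
contact_force: [-5.5, -4.4, 5.6]
opening: 0.602
```

```bash
python3 rz.py -29 0 37 8 60|head -3
```

```text
TCP in riser mm [-43.9   2.3]
clock 9.60 pos [0.5635 0.1585 0.0375] ydir -30.7 tilt 0.30 F [-5.5 -4.4  5.6] open 0.60
[7.5, 1.2, 0.2] [-0.001, 0.002, 0.001] 60.0
```

Request:
carry_out:
  motion:
    - [[4,0,0,0,0,0,60],[4,0,0,0,0,0,60],[3,0,0,0,0,0,60],[2,0,0,0,0,0,60],[0,0,0,0,0,0,60]]

```text
clock: 10.1
tool_pos: [0.5703, 0.1698, 0.0375]
eef_rot: [0.869, 0.494, -0.002, -0.0]
contact_force: [-5.8, -3.6, 4.1]
opening: 0.599
```

```bash
python3 rz.py -29 0 37 8 60|head -3
```

```text
TCP in riser mm [-30.7   2.3]
clock 10.10 pos [0.5703 0.1698 0.0375] ydir -30.7 tilt 0.26 F [-5.8 -3.6  4.1] open 0.60
[1.7, 2.3, 0.4] [-0.003, 0.004, 0.001] 60.0
```

Request:
carry_out:
  motion:
    - [[2,0,0,0,0,0,60],[2,0,0,0,0,0,60],[0,0,0,0,0,0,60]]

```text
clock: 10.4
tool_pos: [0.5718, 0.1721, 0.0374]
eef_rot: [0.869, 0.494, -0.003, 0.0]
contact_force: [-6.5, -5.4, 7.0]
opening: 0.6
```

Request:
carry_out:
  motion:
    - [[2,0,0,0,0,0,60],[2,0,0,0,0,0,60],[0,0,0,0,0,0,60]]

```text
clock: 10.7
tool_pos: [0.5718, 0.1722, 0.0374]
eef_rot: [0.869, 0.494, -0.007, 0.001]
contact_force: [-9.1, -10.9, 11.3]
opening: 0.599
```

Request:
carry_out:
  motion:
    - [[2,0,0,0,0,0,60],[1.5,0,0,0,0,0,60],[0,0,0,0,0,0,60]]

```text
clock: 11.0
tool_pos: [0.5718, 0.1722, 0.0373]
eef_rot: [0.87, 0.494, -0.01, 0.002]
contact_force: [-11.8, -15.7, 15.5]
opening: 0.601
```

```bash
python3 rz.py -70 0 37 8 60|head -3
```

```text
TCP in riser mm [-27.8   2.2]
clock 11.00 pos [0.5718 0.1722 0.0373] ydir -30.8 tilt 1.14 F [-11.8 -15.7  15.5] open 0.60
[-7.0, 0.4, 0.2] [-0.001, 0.003, -0.0] 60.0
```

Fully home: the jaws stand at -27.8 mm (about -29 expected), the tool no longer moves and the force is rising. Now back off, lift and go to the gate.

Request:
carry_out:
  motion:
    - [[-10,0,0,0,0,0,60],[-30,0,0,0,0,0,40],[-20,0,-30,0,0,0,20],[-10,0,-40,0,0,0,0],[0,0,-20,0,0,0,0],[0,0,0,0,0,0,0]]

```text
clock: 11.6
tool_pos: [0.5456, 0.1217, 0.1308]
eef_rot: [0.869, 0.494, 0.005, 0.0]
contact_force: [0.4, 0.3, -0.2]
opening: 0.169
```

```bash
sed -i "s/-30.8,st,cl)/-30.8+(float(sys.argv[6]) if len(sys.argv)>6 else 0),st,cl)/" rz.py; python3 rz.py -190 -160 125 40 0 47; python3 wr.py wrist w7
```

```text
TCP in riser mm [-84.6  -1.1]
clock 11.60 pos [0.5456 0.1217 0.1308] ydir -30.8 tilt 0.57 F [ 0.4  0.3 -0.2] open 0.17
[-17.6, 26.5, 1.0] [0.001, -0.001, -0.137] 0.0
[-21.0, 23.8, 1.0] [0.001, -0.001, -0.137] 0.0
[-24.1, 20.7, 0.9] [0.001, -0.001, -0.137] 0.0
[-26.7, 17.3, 0.9] [0.001, -0.001, -0.137] 0.0
[-28.8, 13.5, 0.9] [0.001, -0.001, -0.137] 0.0
[-30.3, 9.4, 1.0] [0.001, -0.001, -0.137] 0.0
[0.58284226 0.18410994 0.25569667] [ 0.95464494 -0.26314931 -0.03453107  0.13495585] 297.3186396354542
```

View pics/w7.png

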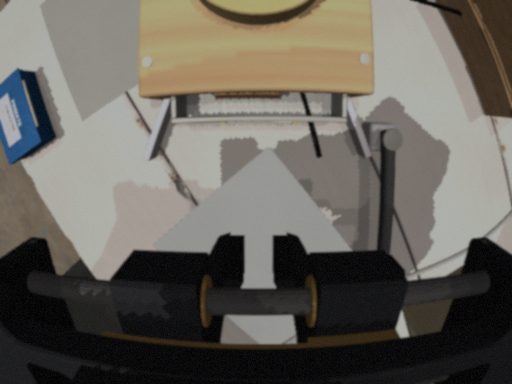

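The tray's rear rim shows at (175,121)–(345,118), square in front of the board edge at (140,96)–(373,93). The pivot is at (392,138) and the bar runs down to (385,250).

```bash
python3 - <<'E'
from rz import *
from wr import *
d=dict(np.load('w7.npz'))
for p,z in [((140,96),.058),((373,93),.058),((172,121),.04),((347,118),.04),((392,138),.04),((385,250),.04)]: print(p,(Q@(fz(d,*p,z)-M)).round(4))
E
```

```text
(140, 96) [0.0034 0.079 ]
(373, 93) [ 0.0054 -0.0811]
(172, 121) [-0.0157  0.0612]
(347, 118) [-0.0133 -0.068 ]
(392, 138) [-0.0265 -0.1061]
(385, 250) [-0.1218 -0.1118]
```

Request:
carry_out:
  motion:
    - [[-17.5,26.5,0,0,0,-0.137,0],[-21,24,0,0,0,-0.137,0],[-24,21,0,0,0,-0.137,0],[-27,17,0,0,0,-0.137,0],[-29,13.5,0,0,0,-0.137,0],[-30,9.5,0,0,0,-0.137,0],[0,0,0,0,0,0,0]]

```text
clock: 12.35
tool_pos: [0.6263, -0.0533, 0.126]
eef_rot: [0.601, 0.799, 0.002, -0.001]
contact_force: [0.2, -0.1, -0.1]
opening: 0.006
```

```bash
python3 rz.py -163 -142 68 40 0 47; python3 wr.py wrist w8
```

```text
TCP in riser mm [-193.7 -160.1]
clock 12.35 pos [ 0.6263 -0.0533  0.126 ] ydir 16.2 tilt 0.23 F [ 0.2 -0.1 -0.1] open 0.01
[17.0, 5.0, 29.0] [0.001, -0.002, -0.0] 0.0
[17.0, 5.0, 29.0] [0.001, -0.002, -0.0] 0.0
[0.60656067 0.0165431  0.25046544] [0.98009434 0.13910306 0.02101349 0.14008521] 297.3186396354542
```

View pics/w8.png

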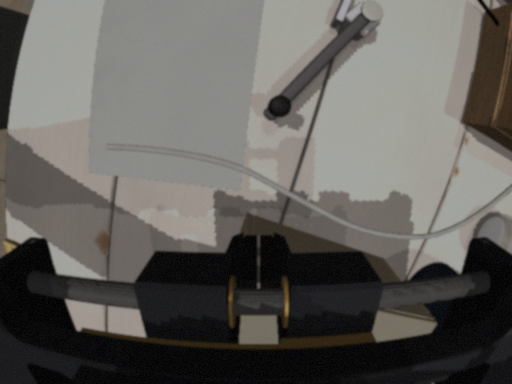

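```bash
python3 - <<'E'
from rz import *
from wr import *
d=dict(np.load('w8.npz'))
p=fz(d,281,105,.07);print('post',p,(Q@(p-M)).round(4), 'pivot',(Q@(fz(d,370,12,.04)-M)).round(4))
for z in (0,.06,.1): print('box corner w',z,fz(d,468,128,z), fz(d,505,150,z))
t=dict(np.load('top0.npz'))
for z in (0,.06,.1): print('box left edge top',z,onz(t,275,178,z)[:2],onz(t,276,121,z)[:2])
from plant import readout
s=readout.get_state();P=s['tool_pos'];w=R.from_quat(s['eef_rot'])
for tx in (38,-38):
  for ty in (94,-94):
    print('body corner',tx,ty,(P+w.apply([tx/1e3,ty/1e3,0]))[:2].round(3))
E
```

```text
post [0.6188271  0.02482423] [-0.1304 -0.1136] pivot [-0.028 -0.105]
box corner w 0 [0.8096644 0.0739845] [0.87461785 0.07404327]
box corner w 0.06 [0.76101008 0.06022418] [0.81040368 0.06026887]
box corner w 0.1 [0.72857388 0.05105063] [0.76759423 0.05108594]
box left edge top 0 [ 0.61569962 -0.0723668 ] [ 0.79163385 -0.07985965]
box left edge top 0.06 [ 0.60509818 -0.07204491] [ 0.7730801  -0.07919908]
box left edge top 0.1 [ 0.59803054 -0.07183032] [ 0.76071093 -0.0787587 ]
body corner 38 94 [0.705 0.01 ]
body corner 38 -94 [ 0.525 -0.042]
body corner -38 94 [ 0.726 -0.063]
body corner -38 -94 [ 0.546 -0.115]
```

The post is near riser (-133,-113). The box's left face is at y ≈ -0.072, so I'll descend close to the post, where the gripper body clears the box.

```bash
python3 rz.py -151 -132 126 40 0 47
```

```text
TCP in riser mm [-193.2 -159. ]
clock 12.40 pos [ 0.6256 -0.0524  0.1261] ydir 16.1 tilt 0.16 F [-0.   0.7  0.3] open 0.00
[24.3, 6.2, 0.1] [0.0, -0.001, -0.001] 0.0
[24.3, 6.2, 0.1] [0.0, -0.001, -0.001] 0.0
```

Request:
carry_out:
  motion:
    - [[24,6,0,0,0,0,0],[24,6,0,0,0,0,0],[0,0,15,0,0,0,0],[0,0,18,0,0,0,0],[0,0,15,0,0,0,0],[0,0,10,0,0,0,0],[0,0,0,0,0,0,0]]

```text
clock: 13.1
tool_pos: [0.6218, -0.0035, 0.0677]
eef_rot: [0.6, 0.8, -0.001, -0.001]
contact_force: [-0.8, -1.0, 0.9]
opening: 0.007
```

```bash
python3 - <<'E'
from rz import *
s=readout.get_state();P=s['tool_pos'];print((Q@(P[:2]-M)*1e3).round(1),P[2],s['contact_force'])
# arc waypoints of TCP: 16 mm behind post along 47deg, in tool axes (tool x=riser 47deg, tool y = riser -43deg)
u=np.array([np.cos(np.radians(47)),np.sin(np.radians(47))]);v=np.array([u[1],-u[0]])
prev=Q@(P[:2]-M)*1e3
for th in list(np.linspace(np.radians(185),np.radians(90),18))+[np.radians(88)]:
    c=np.array([-32,-104])+104*np.array([np.cos(th),np.sin(th)])-16*u
    dlt=c-prev;prev=c;print(round(np.degrees(th)),c.round(1),np.round([dlt@u,dlt@v],1))
E
```

```text
[-153.2 -130.6] 0.06765719878915522 [-0.79005186 -1.02529424  0.89548987]
185 [-146.5 -124.8] [8.9 0.9]
179 [-146.9 -114.6] [ 7.1 -7.2]
174 [-146.3 -104.5] [ 7.8 -6.5]
168 [-144.7  -94.5] [ 8.4 -5.7]
163 [-142.2  -84.7] [ 8.9 -4.8]
157 [-138.7  -75.2] [ 9.3 -3.9]
151 [-134.3  -66. ] [ 9.7 -3. ]
146 [-129.   -57.4] [ 9.9 -2.1]
140 [-122.9  -49.3] [10.1 -1.1]
135 [-116.1  -41.8] [10.1 -0.1]
129 [-108.5  -35. ] [10.1  0.9]
124 [-100.4  -29. ] [10.   1.9]
118 [-91.6 -23.8] [9.7 2.8]
112 [-82.5 -19.5] [9.4 3.8]
107 [-72.9 -16.1] [9.  4.7]
101 [-63.1 -13.7] [8.5 5.5]
96 [-53.  -12.2] [7.9 6.3]
90 [-42.9 -11.7] [7.3 7.1]
88 [-39.3 -11.8] [2.4 2.7]
```

Request:
carry_out:
  motion:
    - [[9,1,0,0,0,0,0],[7,-7,0,0,0,0,0],[8,-6.5,0,0,0,0,0],[8.5,-5.5,0,0,0,0,0],[9,-5,0,0,0,0,0],[9,-4,0,0,0,0,0],[9.5,-3,0,0,0,0,0],[10,-2,0,0,0,0,0]]

```text
clock: 13.9
tool_pos: [0.572, 0.0557, 0.0697]
eef_rot: [0.6, 0.8, -0.0, -0.0]
contact_force: [0.2, -1.7, 0.4]
opening: 0.004
```

```bash
python3 rz.py -123 -49 68 40 0 47; python3 wr.py wrist w9
```

```text
TCP in riser mm [-127.8  -57.6]
clock 13.90 pos [0.572  0.0557 0.0697] ydir 16.3 tilt 0.03 F [ 0.2 -1.7  0.4] open 0.00
[9.6, -2.3, 1.7] [-0.001, 0.0, 0.001] 0.0
[0.55216108 0.12609283 0.19390145] [0.97964473 0.14028989 0.02031337 0.14213487] 297.3186396354542
```

View pics/w9.png

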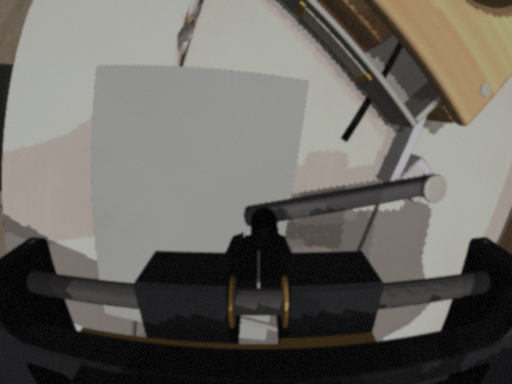

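The post at (262,222) sits right in the middle of the closed fingers at (258,245), and the gate is swinging. Continue along the arc.

Request:
carry_out:
  motion:
    - [[10,-1.5,1,0,0,0,0],[10,0,0,0,0,0,0],[10,1,0,0,0,0,0],[10,2,0,0,0,0,0],[9.5,3,0,0,0,0,0],[9.5,4,0,0,0,0,0],[9,4.5,0,0,0,0,0],[8,5.5,0,0,0,0,0]]

```text
clock: 14.75
tool_pos: [0.5693, 0.1342, 0.0687]
eef_rot: [0.6, 0.8, -0.0, 0.0]
contact_force: [0.5, -1.2, 0.7]
opening: 0.005
```

```bash
python3 rz.py -43 -12 68 8 0 47
```

```text
TCP in riser mm [-61.8 -15.1]
clock 14.75 pos [0.5693 0.1342 0.0687] ydir 16.3 tilt 0.00 F [ 0.5 -1.2  0.7] open 0.00
[5.0, 3.9, 0.2] [-0.0, 0.0, 0.001] 0.0
[5.0, 3.9, 0.2] [-0.0, 0.0, 0.001] 0.0
[5.0, 3.9, 0.2] [-0.0, 0.0, 0.001] 0.0
```

Request:
carry_out:
  motion:
    - [[5,4,0,0,0,0,0],[5,4,0,0,0,0,0],[4,4,0,0,0,0,0],[2,2,0,0,0,0,0],[0,0,0,0,0,0,0]]

```text
clock: 15.25
tool_pos: [0.5784, 0.1528, 0.0687]
eef_rot: [0.6, 0.8, 0.0, 0.0]
contact_force: [-0.3, 0.5, 0.3]
opening: 0.004
```

Request:
carry_out:
  motion:
    - [[2,1.5,0,0,0,0,0],[2,1.5,0,0,0,0,0],[0,0,0,0,0,0,0]]

```text
clock: 15.55
tool_pos: [0.5795, 0.1551, 0.0685]
eef_rot: [0.6, 0.8, -0.002, 0.0]
contact_force: [-0.8, -4.7, 2.2]
opening: 0.005
```

```bash
python3 rz.py -43 -12 68 8 0 47
```

```text
TCP in riser mm [-38.6 -13.1]
clock 15.55 pos [0.5795 0.1551 0.0685] ydir 16.2 tilt 0.22 F [-0.8 -4.7  2.2] open 0.00
[-2.2, -3.9, 0.5] [-0.002, 0.003, 0.0] 0.0
```

Request:
carry_out:
  motion:
    - [[2,1.5,0,0,0,0,0],[1.5,1.5,0,0,0,0,0],[0,0,0,0,0,0,0]]

```text
clock: 15.85
tool_pos: [0.5801, 0.1556, 0.0682]
eef_rot: [0.601, 0.799, -0.005, 0.001]
contact_force: [-2.8, -10.5, 4.7]
opening: 0.01
```

```bash
python3 rz.py -80 -50 68 20 0 47
```

```text
TCP in riser mm [-37.9 -13.4]
clock 15.85 pos [0.5801 0.1556 0.0682] ydir 16.1 tilt 0.62 F [ -2.8 -10.5   4.7] open 0.01
[-18.5, -1.9, 0.2] [-0.002, 0.003, -0.001] 0.0
[-18.5, -1.9, 0.2] [-0.002, 0.003, -0.001] 0.0
[-18.5, -1.9, 0.1] [-0.002, 0.003, -0.001] 0.0
```

At the stop: the tool holds still and the force climbs. Back off straight from the post, lift, then look.

Request:
carry_out:
  motion:
    - [[-8,-2,0,0,0,0,0],[-20,0,0,0,0,0,0],[-25,0,-10,0,0,0,0],[-20,0,-40,0,0,0,0],[-10,0,-45,0,0,0,0],[0,0,0,0,0,0,0]]

```text
clock: 16.45
tool_pos: [0.6078, 0.0809, 0.1694]
eef_rot: [0.601, 0.799, 0.005, 0.004]
contact_force: [0.8, 0.0, 0.3]
opening: 0.005
```

```bash
python3 rz.py -250 -60 200 40 0 0; python3 wr.py wrist w10
```

```text
TCP in riser mm [-87.9 -75.4]
clock 16.45 pos [0.6078 0.0809 0.1694] ydir 16.1 tilt 0.74 F [0.8 0.  0.3] open 0.00
[-16.6, -21.4, -5.4] [0.002, -0.001, 0.136] 0.0
[-19.4, -19.0, -5.3] [0.002, -0.001, 0.136] 0.0
[-21.8, -16.2, -5.3] [0.002, -0.001, 0.136] 0.0
[-23.8, -13.1, -5.2] [0.002, -0.001, 0.136] 0.0
[-25.3, -9.7, -5.2] [0.002, -0.001, 0.136] 0.0
[-26.4, -6.2, -5.1] [0.002, -0.001, 0.136] 0.0
[0.58665052 0.1508658  0.29360831] [0.9800124  0.13761681 0.02659276 0.14117412] 297.3186396354542
```

View pics/w10.png

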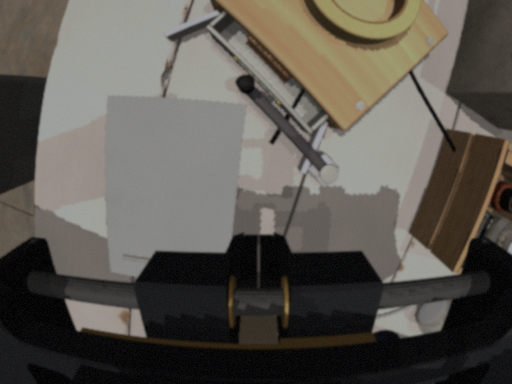

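The gate lies across in front of the tray: post at (245,83), pivot at (327,168), parallel to the rim. A numeric check of the angle and the rim gap follows, while I wait a moment clear of everything.

```bash
python3 - <<'E'
from rz import *
from wr import *
d=dict(np.load('w10.npz'))
g=lambda u,v,z:Q@(fz(d,u,v,z)-M)
po,pv,e1,e2=g(245,83,.07),g(327,168,.04),g(344,128,.058),g(217,2,.058)
r1,r2=g(210,30,.04),g(298,125,.04)
an=lambda w:np.degrees(np.arctan2(w[1],w[0]))
print('post',po,'pivot',pv,'bar',an(po-pv),np.linalg.norm(po-pv),'board edge',an(e2-e1),e1,e2,'rim',an(r1-r2),r1,r2)
E
```

```text
post [-0.02895603 -0.0012957 ] pivot [-0.02492691 -0.10102568] bar 92.31350903017805 0.09981133497819317 board edge 91.6118429352397 [ 0.00647013 -0.07983675] [0.00237921 0.06554368] rim 88.67316218053303 [-0.01657661  0.05675199] [-0.01917225 -0.05531318]
```

Request:
carry_out:
  motion:
    - [[-20,-10,-10,0,0,0,0],[-20,-10,-10,0,0,0,0],[0,0,0,0,0,0,0],[0,0,0,0,0,0,0]]

```text
clock: 16.9
tool_pos: [0.5949, 0.0382, 0.1829]
eef_rot: [0.6, 0.8, 0.0, -0.001]
contact_force: [-0.6, 1.0, 0.1]
opening: 0.009
```

```bash
python3 -c "
from plant import ticket; print(ticket.finish_job())"
```

```text
the job is handed in; nothing more can be done
None
```

The job is done and handed in at about 17 s on the robot clock. I put the block flat in the tray and squared the tray with a two-finger push. I then pushed it along the table into the slot until it stopped against the back wall, and swung the gate across to its stop.

**Last checks:**
- **Tray:** the rear rim measured 19–20 mm in front of the board edge, against 20 mm for fully home. While I pushed, the tool stopped moving and the force rose to about 20 N horizontally.
- **Gate:** the bar lay parallel to the board edge within about 1°, with the post in front of the middle of the mouth. It was pressed against its stop with about 11 N. Nothing touched it after I backed off.
- **Block:** it was flat in the tray in the last wrist pictures taken during the push. I could not see it clearly once it was under the riser.
- **Other items:** no contact with the roll, tape measure or tin showed at any point. The roll was in place in the final picture. I did not look at the other two again at the end.

**Disagreements:** wrist and top camera positions differed by up to about 9 mm. I centred the tray on the guide cheeks as seen in the same wrist picture instead. The gate stop came about 4 mm past the computed point, also within that calibration error. I viewed 12 pictures, two over the budget.

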